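Unbolt the flip jig and turn the plaque over for its second side

ROBOT

A 6-joint arm with a two-finger parallel gripper is mounted at the origin on the work surface. World frame = base frame: x ahead of the robot, y to its left, z up, the work surface at z = 0. Lengths are in m, angles in rad, forces in N, time in s.
With the tool pointing down it reaches from about 0.275 to 0.775 m from the base axis. Payload 14.6 kg.
Tool frame: the origin (TCP) lies on the mounting face of the last link; the fingertips stand 173 mm ahead of it and the grasp point (between the pads) lies 155 mm ahead of it (manip.tips_ahead is the distance from the TCP to the fingertips, in m); z points along the fingers, y is the direction in which the jaws open and shut (so a half turn about z gives the same grasp; the last joint's range is limited). The gripper opens to 85 mm and grips with 20 to 120 N. Pads are 22 mm wide; open, the fingers measure 114 mm over their backs; the gripper's body (76 mm by 85 mm) begins 54 mm behind the grasp point. The pads swing forward as they close: fully open they stand 13 mm farther back than shut.
Start: joints at [-1.392, 0.263, -0.048, 1.259, 0, 1.415], TCP at [0.172, -0.496, 0.405] pointing down, gripper open.
Joint ranges: [-2.65, 2.65], [-0.89, 1.7], [-1.18, 1.37], [-2.13, 2.11], [-1.35, 1.29], [-3.14, 3.14]. Speed limits (rad/s): [1.89, 1.89, 2.57, 2.79, 3.14, 3.14].

INTERFACE

Orientations are given as a unit quaternion [w, x, y, z].
In Python, from workcell import manip, vision, workorder gives the robot as it stands.
- The arm moves only by the shell command python3 -m creep 'ROWS' [FORCE]. ROWS is JSON, a list of rows, each an object of numbers: "claw": the finger opening in cm, from 0 to 8.54; "tx", "ty", "tz": the shift along the tool's x, y, z in cm; "yaw": the turn about the tool's z in rad. In form: [{"claw": .., "tx": .., "ty": .., "tz": .., "yaw": ..}, ...]. A call has 1 to 10 rows; each row is the pose to reach, as a shift and turn from the pose measured when the call began, along the tool's axes at that moment; what a row does not reach only later rows make up. A row lasts 1/10 s, in which the tool goes at most 50 mm and 8.59 degrees, less where a joint would pass 70% of its speed; a pose out of reach is approached as far as the arm can. A call with a gripper value outside its range is refused whole. The fingers move at their own pace and stop on an object; FORCE is the grip in N (left out, the last holds). Time passes only in rows, so rows that repeat a pose let the fingers close. It gives the time, the measured TCP pose, the force and the opening at its end, in the units of the state.
- manip.get_obs(): the state, without advancing time (a new reading comes with each control period).
- vision.snapshot(name): name is "scene" or "top" or "wrist"; returns the picture (400x640x3 uint8, red, green, blue); there is no depth.
- vision.calibration(name): a dict with "camera_matrix" (3x3 intrinsics, pixels), "dist_coeffs" ([k1, k2, p1, p2, k3] as OpenCV has them; the pictures are not rectified), "R" (3x3) and "t" (3): a world point X has camera coordinates R X + t; the wrist camera has in their place "T_tool_cam" (4x4, takes a point from camera to tool coordinates, whose origin is the TCP and whose axes are the flange's). Camera axes: x right, y down, z forward; pixel columns grow to the right and rows downward; lengths in m; the calibration is good to about 2 mm. A picture is of the moment at which its call begins: read the wrist's pose just before it. calibration takes no time and is no camera call.
- workorder.close_job(): hands the job in, once; it reports no verdict.
The state is a dict: "time": time; "qpos": joint angles; "joint_vel": joint speeds; "tau": joint torques, N m; "eef_pos": TCP position; "tcp_rot": TCP orientation; "contact_force": force on the tool from outside, world axes, zero at the start; "torque": the same for the moment, N m; "width": finger opening in m.
Only numpy, scipy, OpenCV 4.12 (cv2) and the standard library are available. Lean on these libraries where they do the work, as an engineer would, in place of code of your own. Each camera call takes 0.05 s, during which the arm holds its last target. There are 200 camera calls.

TASK

The first side of the plaque is printed. Draw the flip jig's lock bolt back out of the leaf and park its lever lying in the rear notch of the bolt guide, then swing the leaf over by its bow handle so that it lies fully home on the other side with the plaque's blank face up. Lower the leaf under control rather than letting it fall, and leave the other things on the bench where they are.

Things in the scene. Friction and masses are not known exactly. Their poses are not given: they have to be found in the camera images.
- jig: Fixed flip jig for two-sided printing: aluminium base plate 250 x 240 x 12 mm, hinge across its middle, rest rails on both sides. Origin on the bench under the middle of the hinge, z up, x along the hinge away from the robot (within 0.35 rad), y to its left. All coordinates named 'jig' elsewhere are [x, y, z] in mm in this frame. The leaf lies on the +y side at the start.
- jig_hinge (a point): Point on the leaf's hinge axis, at jig [0, 0, 45]; the axis runs along the jig's x.
- guide_slot (a point): Front end of the lever slot in the bolt guide, on the bolt's axis, at jig [-108, 62, 45]: here is the lock notch. Guide: block at jig x -170 to -66, y 46 to 84, top at z 66. The slot runs back (-x) to x -154; in it the lever stands upright, free to lean only from 9 deg to -y (gravity keeps it there) to 5 deg to +y. Oiled: a few N move the bolt; hard side load on the knob makes it bind.
- guide_ledge (a point): Ledge on the guide's +y side, at jig [-108, 77, 52]. Two notches, each 10 mm wide along x, open from the slot to +y; only there can the lever tip over and lie on this ledge, at about 50 deg. The lock notch is at x -108. The park notch is cut in a dark steel stop plate clamped on the +y side and adjustable: its middle is 22 to 32 mm behind (x -130 to -140), not given: feel for it or look.
- bolt_knob (a point): Centre of the black ball, 18 mm diameter, on the lock bolt's lever (7 mm stem), 48 mm from the bolt's axis. Start: lying in the lock notch, jig [-108, 98, 76]. Upright in the slot: y 54, z 92.5. Parked: [-130 to -140, 98, 76]. To draw the bolt tip the lever up past the vertical (it then stays up), slide it back (-x) and tip it over to +y at the park notch. Nothing stands over z 66 around it.
- bolt_tip (a point): Front end of the lock bolt, a loose 10 mm steel rod, 113 mm long, about 120 g, that slides and rolls in its guide; the lever stands square to it 55 mm behind this end. Start: jig x -53, 10 mm inside the lug on the leaf; clear of the lug below x -63.
- leaf (a joint): Angle of the flip leaf about the hinge in rad: 0 = lying on the +y side (start, locked by the bolt), pi = lying on the -y side, fully over; it swings up through the vertical. The hinge has little friction (about 0.12 Nm), so the leaf (0.5 kg with the plaque) falls if let go.
- leaf_bar (a point): Middle of the leaf's bow handle: round steel bar 10 mm in diameter, 92 mm free length along the jig's x, 150 mm from the hinge axis. Start: jig [0, 150, 45]; turned over: [0, -150, 45]. 43 mm clear between bar and plaque frame, bare bench under the bar. The leaf is 102 mm wide, 14.5 mm thick.
- plaque_center (a point): Centre of the plaque (90 x 80 x 8 mm, white, 90 g) that is held captive in the leaf's frame with about 1 mm of play. Its z axis points out of its printed face (flower motif): up at the start.
- mug: White mug, 80 mm diameter, 95 mm tall, bystander; origin under its centre.
- tape_roll: Roll of clear tape, 84 mm diameter, 24 mm tall, lying left of the jig, bystander; origin under its centre.
- cleaner: White bottle, 56 mm diameter, 150 mm tall, bystander; origin under its centre.
- squeegee: Grey squeegee, 62 x 100 x 14 mm, lying right of the jig, near the robot, bystander; origin under its centre.
- sample: Small stack of blank plaques, 80 x 90 x 16 mm, behind the jig, bystander; origin under its centre.
- ruler: Steel rule, 310 x 32 x 4 mm, left on the bench, bystander; origin under its centre.
- brush: Dusting brush with wooden handle, right on the bench, bystander; origin under its centre.
Not all that is in view belongs to the job. Leave any brown, orange or pink look-alike of the part that bears plaque_center alone.

How it is judged:
By the outcome, as a careful person would: the job done as asked, in the order asked, and still so for the second after the job is handed in, with the robot touching nothing.
It also fails if it takes over 67 s, if anything falls off the work surface, if the arm or the gripper's body presses on something with over 40 N, if the wrist force passes 120 N, or if a joint passes its speed limit or range.

## Working session

There is one attempt and no reset: what is moved stays moved. The work goes in short steps, Python scripts to look and compute and a shell command to move; the robot and the scene stay as the last step left them, time stands still between calls to the robot, and variables do not carry over. Pictures are saved under pics/ and viewed, about 8 in all and at most 12, crops included, and the job is handed in when it is done.

```bash
ls; mkdir -p pics
python3 - <<'E'
from workcell import manip, vision
import cv2, numpy as np
o=manip.get_obs(); print({k:np.round(v,3).tolist() for k,v in o.items()})
for n in("scene","top"):
    cv2.imwrite(f"pics/{n}0.png",vision.snapshot(n)[:,:,::-1])
    c=vision.calibration(n); print(n,{k:np.round(v,3).tolist() for k,v in c.items()})
print(vision.calibration("wrist"))
E
```

```text
pics
{'time': 0.0, 'qpos': [-1.392, 0.264, -0.049, 1.259, 0.0, 1.415], 'joint_vel': [-0.001, 0.001, 0.001, 0.002, -0.001, 0.0], 'tau': [0.004, -63.761, 38.457, 0.014, 0.0, -0.0], 'eef_pos': [0.172, -0.496, 0.404], 'tcp_rot': [-0.001, 0.986, 0.166, 0.0], 'contact_force': [0.826, -0.365, 0.552], 'torque': [0.018, -0.025, 0.05], 'width': 0.085}
scene {'camera_matrix': [[373.315, 0.0, 320.934], [0.0, 373.315, 200.062], [0.0, 0.0, 1.0]], 'dist_coeffs': [-0.035, 0.0, 0.0, 0.0, 0.0], 'R': [[-0.173, 0.985, 0.01], [0.819, 0.15, -0.554], [-0.548, -0.088, -0.832]], 't': [0.114, -0.378, 1.511]}
top {'camera_matrix': [[370.166, 0.0, 315.488], [0.0, 370.166, 194.049], [0.0, 0.0, 1.0]], 'dist_coeffs': [-0.041, 0.0, 0.0, 0.0, 0.0], 'R': [[0.017, -1.0, 0.02], [-0.995, -0.019, -0.101], [0.102, -0.018, -0.995]], 't': [-0.055, 0.533, 1.109]}
{'camera_matrix': array([[328.13539171,   0.        , 322.21222419],
       [  0.        , 328.13539171, 200.64068707],
       [  0.        ,   0.        ,   1.        ]]), 'dist_coeffs': array([-0.02397475,  0.        ,  0.        ,  0.        ,  0.        ]), 'T_tool_cam': array([[-5.78099400e-05, -9.46988102e-01, -3.21268627e-01,
         8.34491146e-02],
       [ 9.99999659e-01, -3.19576511e-04,  7.62057707e-04,
         3.17072978e-04],
       [-8.24329489e-04, -3.21268474e-01,  9.46987797e-01,
         3.17453313e-02],
       [ 0.00000000e+00,  0.00000000e+00,  0.00000000e+00,
         1.00000000e+00]])}
```

View pics/top0.png

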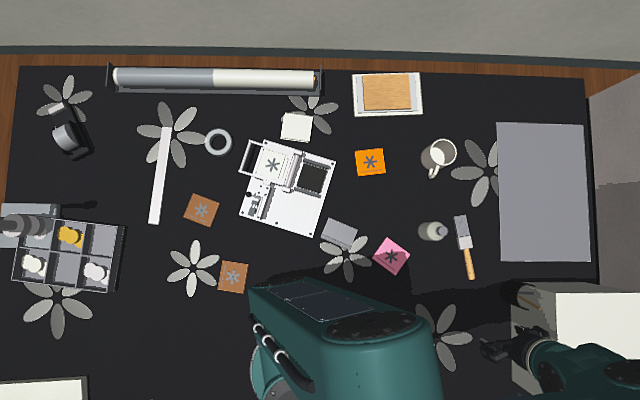

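View pics/scene0.png

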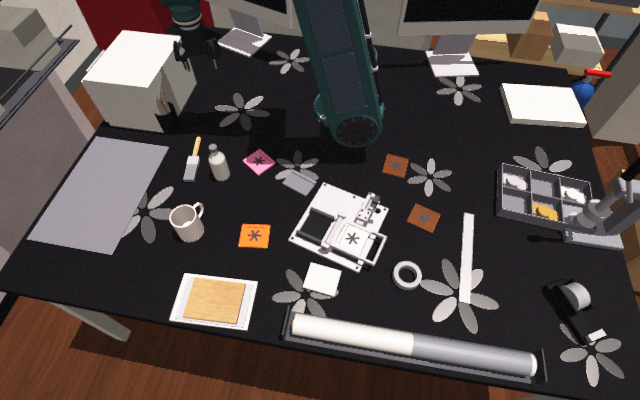

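The top view shows the jig's white base around (287,188), its bar on the left at about (250,157) and the guide near (252,203). The scene view has the jig at about (340,227). I'll enlarge both.

Run:
```python
import cv2, numpy as np
a=cv2.imread("pics/top0.png")[130:245,230:345]; b=cv2.imread("pics/scene0.png")[175:280,285:395]
a=cv2.resize(a,(400,400),interpolation=cv2.INTER_CUBIC);b=cv2.resize(b,(400,382),interpolation=cv2.INTER_CUBIC)
b=cv2.copyMakeBorder(b,0,18,0,0,0)
cv2.imwrite("pics/crop0.png",np.hstack([a,b]))
```

```text
(no output)
```

View pics/crop0.png

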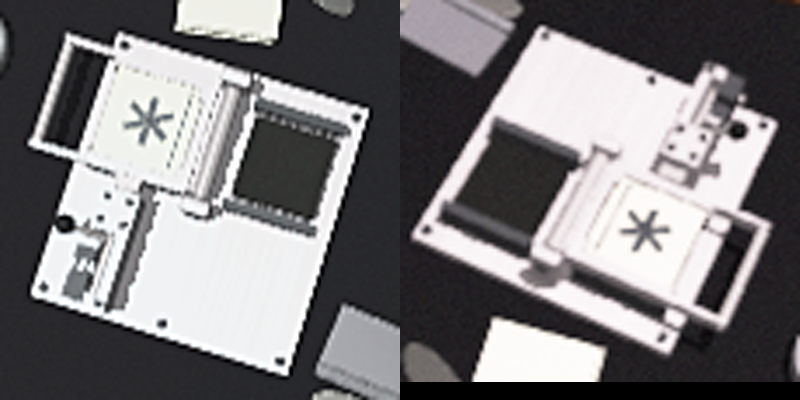

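```bash
cat > h.py <<'E'
import cv2, numpy as np
from workcell import manip, vision
from scipy.spatial.transform import Rotation as Ro
def rays(c,uv):
    p=cv2.undistortPoints(np.array(uv,float).reshape(-1,1,2),c["camera_matrix"],c["dist_coeffs"])[:,0]
    d=np.c_[p,np.ones(len(p))]
    if "R" in c: return -c["R"].T@c["t"], d@c["R"]
    return c["o"], d@c["M"].T
def plane(c,uv,z):
    o,d=rays(c,uv); return o+d*((z-o[2])/d[:,2])[:,None]
def pose():
    o=manip.get_obs(); q=o["tcp_rot"]; return np.array(o["eef_pos"]),Ro.from_quat([q[1],q[2],q[3],q[0]]).as_matrix()
def wcal():
    c=dict(vision.calibration("wrist")); p,R=pose(); T=c["T_tool_cam"]
    c["o"]=p+R@T[:3,3]; c["M"]=R@T[:3,:3]; return c
def proj(c,X):
    X=np.atleast_2d(X)
    Y=X@c["R"].T+c["t"] if "R" in c else (X-c["o"])@c["M"]
    return cv2.projectPoints(Y,np.zeros(3),np.zeros(3),c["camera_matrix"],c["dist_coeffs"])[0][:,0]
E
python3 - <<'E'
from h import *
t=vision.calibration("top"); s=vision.calibration("scene")
T=lambda l:np.array(l,float)*115/400+[230,130]
S=lambda l:(np.array(l,float)-[400,0])*110/400+[285,175]
ct=plane(t,T([[120,32],[368,108],[290,375],[30,297]]),.012)
cs=plane(s,S([[668,353],[412,235],[540,25],[778,120]]),.012)
print(ct.round(4),cs.round(4))
for c in(ct,cs):
    print(np.linalg.norm(np.roll(c,-1,0)-c,axis=1))
    e=(c[0]-c[3])+(c[1]-c[2]); print("yaw",np.arctan2(e[1],e[0]))
print("knob",plane(t,T([[65,224]]),.076),plane(s,S([[738,130]]),.076))
print("bar",plane(t,T([[69,39],[35,145]]),.045),plane(s,S([[765,225],[725,322]]),.045))
print("plaq",plane(t,T([[149,122]]),.052),plane(s,S([[646,232]]),.052))
E
```

```text
[[ 0.7065  0.118   0.012 ]
 [ 0.641  -0.1081  0.012 ]
 [ 0.3999 -0.0417  0.012 ]
 [ 0.4647  0.1904  0.012 ]] [[ 0.7082  0.122   0.012 ]
 [ 0.64   -0.1065  0.012 ]
 [ 0.4005 -0.0366  0.012 ]
 [ 0.4668  0.1937  0.012 ]]
[0.23543941 0.25009882 0.24097129 0.25238656]
yaw -0.27984858935289947
[0.2384346  0.24952305 0.23960125 0.25183312]
yaw -0.28623145967193775
knob [[0.52415766 0.15116061 0.076     ]] [[0.5256531  0.15374447 0.076     ]]
bar [[0.69100612 0.15859211 0.045     ]
 [0.59597998 0.18483191 0.045     ]] [[0.59495266 0.1868957  0.045     ]
 [0.6882501  0.16232626 0.045     ]]
plaq [[0.61699239 0.08528575 0.052     ]] [[0.62289701 0.08971248 0.052     ]]
```

```bash
python3 -m creep '[{"tx":5,"ty":-4.6,"yaw":-0.1},{"tx":9,"ty":-8.3,"yaw":-0.2},{"tx":13,"ty":-12,"yaw":-0.3},{"tx":17,"ty":-15.7,"yaw":-0.4},{"tx":21,"ty":-19.4,"yaw":-0.5},{"tx":25,"ty":-23.1,"yaw":-0.6},{"tx":29,"ty":-26.8,"yaw":-0.7},{"tx":33,"ty":-30.5,"yaw":-0.8},{"tx":36,"ty":-33.3,"yaw":-0.9},{"tx":38,"ty":-35,"yaw":-0.954}]'
python3 - <<'E'
from h import *
p,R=pose(); print(p,R.round(3)); d=np.array([.515,.15,.35])-p; print("tool cm",(R.T@d*100).round(2), "xang",np.arctan2(R[1,0],R[0,0]))
E
```

```text
[ 0.17198127 -0.49594552  0.4042485 ] [[ 0.945  0.328 -0.   ]
 [ 0.328 -0.945  0.001]
 [ 0.    -0.001 -1.   ]]
tool cm [ 53.57 -49.79   5.48] xang 0.333792658331515invalid input at $[0]: expected keys claw, tx, ty, tz, yaw
```

```bash
python3 -m creep '[{"claw":8,"tx":3,"ty":-2.8,"tz":0,"yaw":-0.1},{"claw":7,"tx":6.5,"ty":-6,"tz":0,"yaw":-0.2},{"claw":6,"tx":10,"ty":-9.3,"tz":0,"yaw":-0.3},{"claw":5,"tx":13.5,"ty":-12.5,"tz":0,"yaw":-0.4},{"claw":5,"tx":17,"ty":-15.8,"tz":0,"yaw":-0.5},{"claw":5,"tx":20.5,"ty":-19,"tz":0,"yaw":-0.6},{"claw":5,"tx":24,"ty":-22.3,"tz":0,"yaw":-0.7},{"claw":5,"tx":27.5,"ty":-25.5,"tz":0,"yaw":-0.8},{"claw":5,"tx":31,"ty":-28.8,"tz":0,"yaw":-0.9},{"claw":5,"tx":34.5,"ty":-32,"tz":0,"yaw":-0.954}]'
python3 - <<'E'
from h import *
p,R=pose(); d=np.array([.515,.15,.35])-p; print(p,"tool cm",(R.T@d*100).round(2), "xang",np.arctan2(R[1,0],R[0,0]))
E
```

```text
time: 1.1
eef_pos: [0.3934, -0.0786, 0.4047]
tcp_rot: [-0.0, 0.799, 0.602, 0.0]
contact_force: [0.4, -0.5, 0.3]
width: 0.0503
[ 0.39341992 -0.07855586  0.40467178] tool cm [25.32  5.39  5.49] xang 1.2915435631812815
```

```bash
python3 -m creep '[{"claw":5,"tx":4.5,"ty":1,"tz":1,"yaw":0},{"claw":5,"tx":9,"ty":2,"tz":2,"yaw":0},{"claw":5,"tx":13.5,"ty":3,"tz":3,"yaw":0},{"claw":5,"tx":18,"ty":4,"tz":4,"yaw":0},{"claw":5,"tx":22,"ty":5,"tz":5,"yaw":0},{"claw":5,"tx":24.5,"ty":5.4,"tz":5.5,"yaw":0},{"claw":5,"tx":25.3,"ty":5.4,"tz":5.5,"yaw":0},{"claw":5,"tx":25.3,"ty":5.4,"tz":5.5,"yaw":0},{"claw":5,"tx":25.3,"ty":5.4,"tz":5.5,"yaw":0}]'
python3 - <<'E'
from h import *
c=wcal(); im=vision.snapshot("wrist"); cv2.imwrite("pics/w1.png",im[:,:,::-1])
p,R=pose();print(p,np.arctan2(R[1,0],R[0,0]))
g=np.array([.6008,.0288]);a=-.283;X=np.array([np.cos(a),np.sin(a)]);Y=np.array([-X[1],X[0]])
for n,(x,y,z) in dict(knob=(-108,98,76),lock=(-108,84,66),gA=(-170,84,66),gB=(-170,46,66),gC=(-66,46,66),gD=(-66,84,66)).items():
    print(n,proj(c,np.r_[g+x/1e3*X+y/1e3*Y,z/1e3]).round())
E
```

```text
time: 2.0
eef_pos: [0.5147, 0.1491, 0.3501]
tcp_rot: [-0.0, 0.799, 0.602, 0.0]
contact_force: [-0.7, -0.4, 0.1]
width: 0.0499
[0.51468375 0.1488433  0.35026034] 1.2907037490059468
knob [[332. 193.]]
lock [[331. 206.]]
gA [[255. 206.]]
gB [[258. 248.]]
gC [[380. 248.]]
gD [[383. 206.]]
```

View pics/w1.png

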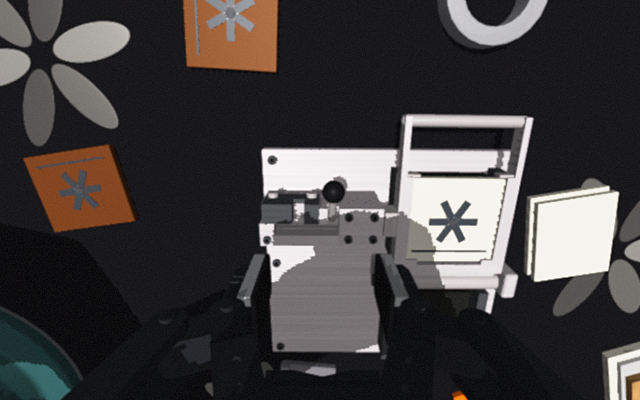

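The ball sits at (334,191), within 2 px of the prediction. The dark stop plate is at about (262-320, 193-222), with a light gap near u=312. Next is a zoom on the guide.

Run:
```python
import cv2
a=cv2.imread("pics/w1.png")[170:250,250:400]
a=cv2.convertScaleAbs(cv2.resize(a,(750,400),interpolation=cv2.INTER_CUBIC),alpha=1.3,beta=20)
cv2.imwrite("pics/w1c.png",a)
```

```text
(no output)
```

View pics/w1c.png

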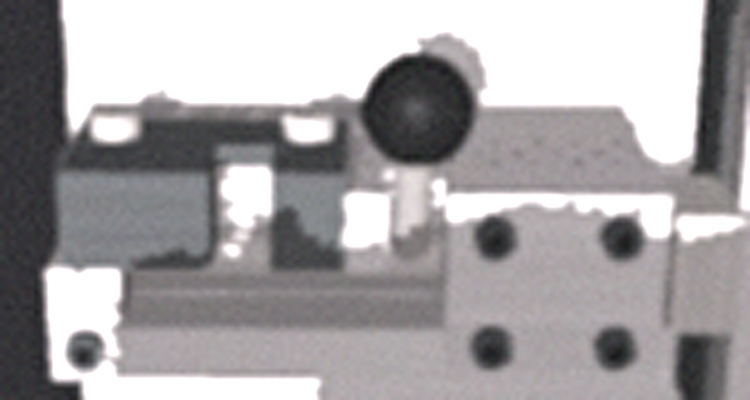

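Run:
```python
from h import *
c=wcal();p,R=pose()
k=plane(c,[[333.6,192]],.076)[0]; st=plane(c,[[332.1,213]],.060)[0]; n=plane(c,[[298.7,205],[298.7,222]],.066)
print(k,st,n)
a=-.283;X=np.array([np.cos(a),np.sin(a),0])
print("x rel knob",(st-k)@X,(n-k)@X)
for rot,lab in((R,'now'),):
    for nm,q in dict(above=np.r_[k[:2],.28],grasp=np.r_[k[:2],.076+.173-.008]).items(): print(nm,(rot.T@(q-p)*100).round(2))
print(manip.tips_ahead, np.arctan2(R[1,0],R[0,0]))
```

```text
[0.52612071 0.15355058 0.076     ] [0.51918376 0.13109421 0.06      ] [[0.49528368 0.14764101 0.066     ]
 [0.49080397 0.13332757 0.066     ]]
x rel knob -0.00039035143541375425 [-0.02796023 -0.02826489]
above [0.76 0.97 7.03]
grasp [ 0.76  0.97 10.93]
0.1734 1.2907037490059468
```

```bash
python3 -m creep '[{"claw":5,"tx":0.8,"ty":1,"tz":4,"yaw":0},{"claw":5,"tx":0.8,"ty":1,"tz":7,"yaw":0},{"claw":4,"tx":0.8,"ty":1,"tz":9.5,"yaw":0},{"claw":3.5,"tx":0.8,"ty":1,"tz":10.7,"yaw":0},{"claw":3,"tx":0.8,"ty":1,"tz":10.7,"yaw":0},{"claw":2.5,"tx":0.8,"ty":1,"tz":10.7,"yaw":0},{"claw":1.5,"tx":0.8,"ty":1,"tz":10.7,"yaw":0},{"claw":1.5,"tx":0.8,"ty":1,"tz":10.7,"yaw":0},{"claw":1.5,"tx":0.8,"ty":1,"tz":10.7,"yaw":0},{"claw":1.5,"tx":0.8,"ty":1,"tz":10.7,"yaw":0}]' 20
```

```text
time: 3.05
eef_pos: [0.5267, 0.1539, 0.2437]
tcp_rot: [0.0, 0.799, 0.602, 0.001]
contact_force: [-0.0, 0.4, 0.8]
width: 0.016
```

```bash
python3 -m creep '[{"claw":1,"tx":0,"ty":0,"tz":0,"yaw":0},{"claw":1,"tx":0,"ty":0,"tz":0,"yaw":0},{"claw":1,"tx":0,"ty":0,"tz":0,"yaw":0}]' 20
python3 - <<'E'
from h import *
c=wcal(); im=vision.snapshot("wrist"); p,R=pose(); print(p)
print(proj(c,[.5261,.1536,.076]), proj(c,p+R@[0,0,.1734]))
cv2.imwrite("pics/w2.png",cv2.convertScaleAbs(cv2.resize(im[150:350,220:420,::-1],(600,600)),alpha=1.3,beta=20))
E
```

```text
time: 3.35
eef_pos: [0.5267, 0.1539, 0.2437]
tcp_rot: [0.0, 0.799, 0.602, 0.001]
contact_force: [0.2, -0.5, 0.3]
width: 0.0161
[0.52669069 0.15392672 0.24364029]
[[319.3350917  275.15172064]] [[320.66461914 267.68113885]]
```

View pics/w2.png

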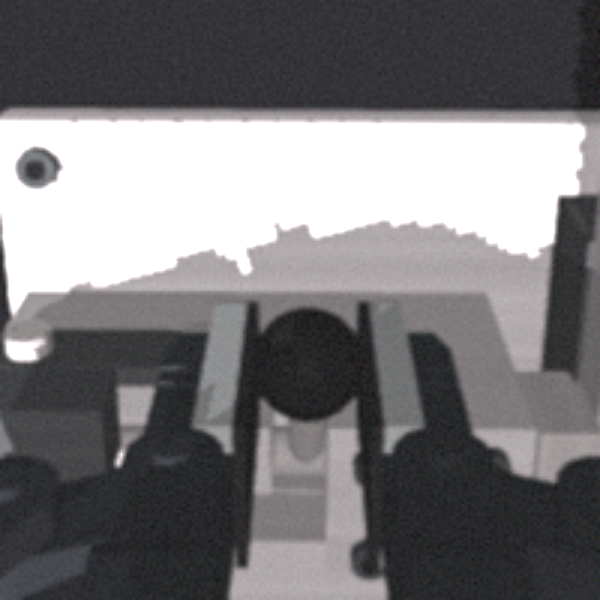

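The ball is centred between the pads at about (322,272), and the park notch shows to the left. Next I tip the lever up along its arc.

```bash
python3 -m creep '[{"claw":1,"tx":-0.53,"ty":0,"tz":-0.53,"yaw":0},{"claw":1,"tx":-1.22,"ty":0,"tz":-1.0,"yaw":0},{"claw":1,"tx":-2.0,"ty":0,"tz":-1.36,"yaw":0},{"claw":1,"tx":-2.8,"ty":0,"tz":-1.58,"yaw":0},{"claw":1,"tx":-3.4,"ty":0,"tz":-1.65,"yaw":0},{"claw":1,"tx":-3.9,"ty":0,"tz":-1.65,"yaw":0},{"claw":1,"tx":-3.9,"ty":0,"tz":-1.65,"yaw":0}]' 20
```

```text
time: 4.1
eef_pos: [0.5158, 0.1158, 0.2603]
tcp_rot: [0.0, 0.799, 0.601, 0.001]
contact_force: [-0.5, 1.8, 5.4]
width: 0.0158
```

```bash
python3 -m creep '[{"claw":1,"tx":0,"ty":-0.5,"tz":0,"yaw":0},{"claw":1,"tx":0,"ty":-1.0,"tz":0,"yaw":0},{"claw":1,"tx":0,"ty":-1.5,"tz":0,"yaw":0},{"claw":1,"tx":0,"ty":-2.0,"tz":0,"yaw":0},{"claw":1,"tx":0,"ty":-2.5,"tz":0,"yaw":0},{"claw":1,"tx":0,"ty":-2.8,"tz":0,"yaw":0},{"claw":1,"tx":0,"ty":-2.8,"tz":0,"yaw":0}]' 20
python3 - <<'E'
from h import *
c=wcal(); im=vision.snapshot("wrist")
cv2.imwrite("pics/w3.png",cv2.convertScaleAbs(cv2.resize(im[150:350,220:420,::-1],(600,600)),alpha=1.3,beta=20))
E
```

```text
time: 4.8
eef_pos: [0.4883, 0.1238, 0.2602]
tcp_rot: [-0.0, 0.799, 0.601, 0.001]
contact_force: [-1.9, 1.9, 5.9]
width: 0.0159
```

View pics/w3.png

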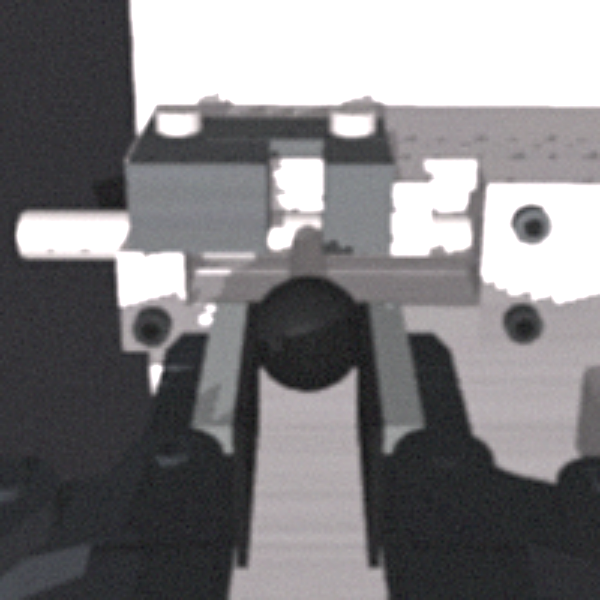

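The stem is at crop x≈307 and the notch spans 267–325 (centre 296, 5.8 px/mm), so I need about 1.8 mm more to the rear.

```bash
python3 -m creep '[{"claw":1,"tx":0,"ty":-0.18,"tz":0,"yaw":0},{"claw":1,"tx":0.4,"ty":-0.18,"tz":0,"yaw":0},{"claw":1,"tx":0.8,"ty":-0.18,"tz":0,"yaw":0},{"claw":1,"tx":1.2,"ty":-0.18,"tz":0.08,"yaw":0},{"claw":1,"tx":1.2,"ty":-0.18,"tz":0.08,"yaw":0}]' 20
```

```text
time: 5.35
eef_pos: [0.49, 0.1362, 0.2591]
tcp_rot: [-0.0, 0.799, 0.602, 0.0]
contact_force: [-0.4, -1.0, -2.0]
width: 0.0158
```

```bash
python3 -m creep '[{"claw":1,"tx":0.71,"ty":0,"tz":0.2,"yaw":0},{"claw":1,"tx":1.47,"ty":0,"tz":0.55,"yaw":0},{"claw":1,"tx":2.16,"ty":0,"tz":1.03,"yaw":0},{"claw":1,"tx":2.65,"ty":0,"tz":1.5,"yaw":0},{"claw":1,"tx":2.65,"ty":0,"tz":1.5,"yaw":0}]' 20
```

```text
time: 5.85
eef_pos: [0.4974, 0.1623, 0.2434]
tcp_rot: [-0.001, 0.799, 0.602, -0.0]
contact_force: [-0.2, 0.5, 0.2]
width: 0.0157
```

```bash
python3 -m creep '[{"claw":2.5,"tx":0,"ty":0,"tz":0,"yaw":0},{"claw":4,"tx":0,"ty":0,"tz":0,"yaw":0},{"claw":4,"tx":0,"ty":0,"tz":-2,"yaw":0},{"claw":4,"tx":0,"ty":0,"tz":-5,"yaw":0},{"claw":4,"tx":0,"ty":0,"tz":-8,"yaw":0},{"claw":4,"tx":0,"ty":0,"tz":-10,"yaw":0},{"claw":4,"tx":0,"ty":2,"tz":-10,"yaw":0},{"claw":4,"tx":0,"ty":5,"tz":-10,"yaw":0},{"claw":4,"tx":0,"ty":6,"tz":-10,"yaw":0},{"claw":4,"tx":0,"ty":6,"tz":-10,"yaw":0}]' 20
python3 - <<'E'
from h import *
c=wcal(); im=vision.snapshot("wrist"); p,R=pose()
a=-.283;X=np.array([np.cos(a),np.sin(a),0]);Y=np.array([-X[1],X[0],0]);O=np.array([.6025,.0293,0])
print(p,proj(c,[O-.0468*X+.15*Y+[0,0,.045],O+.0468*X+.15*Y+[0,0,.045],O-.138*X+.098*Y+[0,0,.076]]).round())
cv2.imwrite("pics/w4.png",im[:,:,::-1])
E
```

```text
time: 6.85
eef_pos: [0.5559, 0.1452, 0.343]
tcp_rot: [-0.001, 0.799, 0.601, -0.0]
contact_force: [-0.4, -0.5, 0.2]
width: 0.0398
[0.55501106 0.14549564 0.34302571] [[360. 131.]
 [476. 131.]
 [242. 205.]]
```

View pics/w4.png

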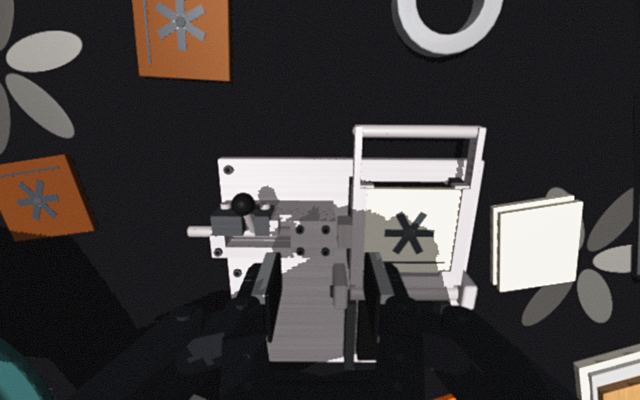

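The ball lies at (242,204), where the prediction for the parked lever puts it, and the bolt sticks out to the rear. The bar runs (360–478, 131), also as predicted, so I go over it.

```bash
python3 -m creep '[{"claw":4,"tx":1,"ty":1.5,"tz":0,"yaw":-0.14},{"claw":4,"tx":2,"ty":3,"tz":0,"yaw":-0.28},{"claw":4,"tx":3,"ty":4.5,"tz":0,"yaw":-0.42},{"claw":4,"tx":4,"ty":6,"tz":0,"yaw":-0.56},{"claw":4,"tx":5.2,"ty":7.8,"tz":0,"yaw":-0.7},{"claw":4,"tx":5.2,"ty":7.8,"tz":1,"yaw":-0.84},{"claw":4,"tx":5.2,"ty":7.8,"tz":2,"yaw":-0.98},{"claw":4,"tx":5.2,"ty":7.8,"tz":3,"yaw":-1.12},{"claw":4,"tx":5.2,"ty":7.8,"tz":4,"yaw":-1.26},{"claw":4,"tx":5.2,"ty":7.8,"tz":5,"yaw":-1.4}]' 20
python3 -m creep '[{"claw":4,"tx":0,"ty":0,"tz":0,"yaw":-0.14},{"claw":4,"tx":0,"ty":0,"tz":0,"yaw":-0.17},{"claw":4,"tx":0,"ty":0,"tz":0,"yaw":-0.17}]' 20
python3 - <<'E'
from h import *
p,R=pose(); print(p,np.arctan2(R[1,0],R[0,0]), (R.T@(np.array([.6444,.1733,.198])-p)*100).round(2))
E
```

```text
time: 7.9
eef_pos: [0.6431, 0.1744, 0.2927]
tcp_rot: [-0.001, 0.22, 0.975, 0.0]
contact_force: [0.4, 0.4, 0.5]
width: 0.0398
time: 8.2
eef_pos: [0.6426, 0.1747, 0.2931]
tcp_rot: [-0.001, 0.138, 0.99, 0.0]
contact_force: [0.9, -0.1, 0.1]
width: 0.0399
[0.64255379 0.17469655 0.29310169] 2.8650907467692 [-0.24 -0.09  9.51]
```

```bash
python3 -m creep '[{"claw":4,"tx":-0.2,"ty":-0.1,"tz":4,"yaw":0},{"claw":4,"tx":-0.2,"ty":-0.1,"tz":7,"yaw":0},{"claw":4,"tx":-0.2,"ty":-0.1,"tz":9,"yaw":0},{"claw":4,"tx":-0.2,"ty":-0.1,"tz":9.5,"yaw":0},{"claw":3,"tx":-0.2,"ty":-0.1,"tz":9.5,"yaw":0},{"claw":2,"tx":-0.2,"ty":-0.1,"tz":9.5,"yaw":0},{"claw":1,"tx":-0.2,"ty":-0.1,"tz":9.5,"yaw":0},{"claw":0.4,"tx":-0.2,"ty":-0.1,"tz":9.5,"yaw":0},{"claw":0.4,"tx":-0.2,"ty":-0.1,"tz":9.5,"yaw":0},{"claw":0.4,"tx":-0.2,"ty":-0.1,"tz":9.5,"yaw":0}]' 20
```

```text
time: 9.2
eef_pos: [0.6443, 0.1731, 0.1995]
tcp_rot: [-0.0, 0.138, 0.99, 0.0]
contact_force: [-1.3, -2.8, 6.6]
width: 0.0094
```

```bash
python3 -m creep '[{"claw":0.4,"tx":0,"ty":-0.06,"tz":-1.31,"yaw":0},{"claw":0.4,"tx":0,"ty":-0.23,"tz":-2.6,"yaw":0},{"claw":0.4,"tx":0,"ty":-0.58,"tz":-4.13,"yaw":0},{"claw":0.4,"tx":0,"ty":-1.09,"tz":-5.62,"yaw":0},{"claw":0.4,"tx":0,"ty":-1.76,"tz":-7.04,"yaw":0},{"claw":0.4,"tx":0,"ty":-2.56,"tz":-8.39,"yaw":0},{"claw":0.4,"tx":0,"ty":-3.51,"tz":-9.64,"yaw":0},{"claw":0.4,"tx":0,"ty":-4.58,"tz":-10.79,"yaw":0},{"claw":0.4,"tx":0,"ty":-5.77,"tz":-11.82,"yaw":0},{"claw":0.4,"tx":0,"ty":-5.77,"tz":-11.82,"yaw":0}]' 30
python3 - <<'E'
from h import *
p,R=pose(); s=np.array([.6444,.1733,.1995]); print((R.T@(p-s)*100).round(2))
c=wcal(); im=vision.snapshot("wrist"); cv2.imwrite("pics/w5.png",im[:,:,::-1])
E
```

```text
time: 10.2
eef_pos: [0.6279, 0.1176, 0.3212]
tcp_rot: [0.001, 0.138, 0.99, 0.003]
contact_force: [-5.5, 15.9, 15.0]
width: 0.0086
[  0.05  -5.74 -12.2 ]
```

View pics/w5.png

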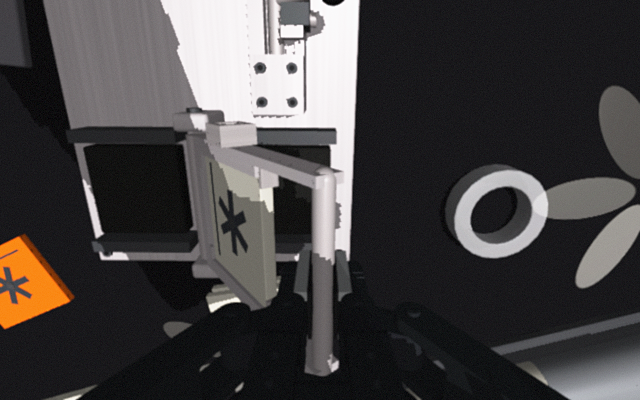

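```bash
python3 -m creep '[{"claw":0.4,"tx":0,"ty":0.12,"tz":-0.16,"yaw":0},{"claw":0.4,"tx":0,"ty":0.12,"tz":-0.16,"yaw":0}]' 20
python3 - <<'E'
from h import *
p,R=pose(); s=np.array([.6444,.1733,.1995]); print((R.T@(p-s)*100).round(2))
E
```

```text
time: 10.45
eef_pos: [0.6278, 0.1179, 0.3221]
tcp_rot: [0.0, 0.138, 0.99, 0.001]
contact_force: [0.5, -9.3, -13.0]
width: 0.0085
[  0.07  -5.76 -12.27]
```

```bash
python3 -m creep '[{"claw":0.4,"tx":0,"ty":-0.65,"tz":-0.44,"yaw":0},{"claw":0.4,"tx":0,"ty":-1.3,"tz":-0.88,"yaw":0},{"claw":0.4,"tx":0,"ty":-2,"tz":-1.29,"yaw":0},{"claw":0.4,"tx":0,"ty":-2.67,"tz":-1.64,"yaw":0},{"claw":0.4,"tx":0,"ty":-3.4,"tz":-1.97,"yaw":0},{"claw":0.4,"tx":0,"ty":-4.12,"tz":-2.26,"yaw":0},{"claw":0.4,"tx":0,"ty":-4.12,"tz":-2.26,"yaw":0}]' 20
python3 - <<'E'
from h import *
p,R=pose(); s=np.array([.6444,.1733,.1995]); print((R.T@(p-s)*100).round(2))
E
```

```text
time: 11.15
eef_pos: [0.616, 0.0774, 0.3461]
tcp_rot: [0.001, 0.139, 0.99, 0.001]
contact_force: [-3.5, 5.0, 6.7]
width: 0.0087
[  0.08  -9.96 -14.68]
```

```bash
python3 -m creep '[{"claw":0.4,"tx":0,"ty":-0.6,"tz":-0.17,"yaw":0},{"claw":0.4,"tx":0,"ty":-1.11,"tz":-0.32,"yaw":0},{"claw":0.4,"tx":0,"ty":-2.12,"tz":-0.57,"yaw":0},{"claw":0.4,"tx":0,"ty":-3.15,"tz":-0.75,"yaw":0},{"claw":0.4,"tx":0,"ty":-4.19,"tz":-0.86,"yaw":0},{"claw":0.4,"tx":0,"ty":-5.24,"tz":-0.9,"yaw":0},{"claw":0.4,"tx":0,"ty":-5.24,"tz":-0.9,"yaw":0}]' 20
python3 - <<'E'
from h import *
p,R=pose(); s=np.array([.6444,.1733,.1995]); print((R.T@(p-s)*100).round(2))
E
```

```text
time: 11.85
eef_pos: [0.6012, 0.0257, 0.3551]
tcp_rot: [0.0, 0.139, 0.99, 0.001]
contact_force: [-3.6, 2.1, 4.7]
width: 0.0085
[  0.07 -15.35 -15.59]
```

```bash
python3 -m creep '[{"claw":0.4,"tx":0,"ty":-0.79,"tz":0.02,"yaw":0},{"claw":0.4,"tx":0,"ty":-1.57,"tz":0.08,"yaw":0},{"claw":0.4,"tx":0,"ty":-2.35,"tz":0.18,"yaw":0},{"claw":0.4,"tx":0,"ty":-3.12,"tz":0.33,"yaw":0},{"claw":0.4,"tx":0,"ty":-3.88,"tz":0.51,"yaw":0},{"claw":0.4,"tx":0,"ty":-4.64,"tz":0.73,"yaw":0},{"claw":0.4,"tx":0,"ty":-5.38,"tz":1.0,"yaw":0},{"claw":0.4,"tx":0,"ty":-6.1,"tz":1.3,"yaw":0},{"claw":0.4,"tx":0,"ty":-6.1,"tz":1.3,"yaw":0}]' 20
python3 - <<'E'
from h import *
p,R=pose(); s=np.array([.6444,.1733,.1995]); print((R.T@(p-s)*100).round(2))
E
```

```text
time: 12.75
eef_pos: [0.584, -0.034, 0.3415]
tcp_rot: [0.0, 0.14, 0.99, 0.0]
contact_force: [-4.1, -0.8, 0.5]
width: 0.0087
[  0.07 -21.58 -14.22]
```

```bash
python3 -m creep '[{"claw":0.4,"tx":0,"ty":-0.76,"tz":0.4,"yaw":0},{"claw":0.4,"tx":0,"ty":-1.67,"tz":0.92,"yaw":0},{"claw":0.4,"tx":0,"ty":-2.54,"tz":1.5,"yaw":0},{"claw":0.4,"tx":0,"ty":-3.36,"tz":2.15,"yaw":0},{"claw":0.4,"tx":0,"ty":-4.14,"tz":2.85,"yaw":0},{"claw":0.4,"tx":0,"ty":-4.87,"tz":3.6,"yaw":0},{"claw":0.4,"tx":0,"ty":-5.54,"tz":4.41,"yaw":0},{"claw":0.4,"tx":0,"ty":-6.16,"tz":5.25,"yaw":0},{"claw":0.4,"tx":0,"ty":-6.71,"tz":6.14,"yaw":0},{"claw":0.4,"tx":0,"ty":-6.71,"tz":6.14,"yaw":0}]' 20
python3 - <<'E'
from h import *
p,R=pose(); s=np.array([.6444,.1733,.1995]); print((R.T@(p-s)*100).round(2))
E
```

```text
time: 13.75
eef_pos: [0.5652, -0.0989, 0.2786]
tcp_rot: [-0.001, 0.14, 0.99, 0.001]
contact_force: [-0.7, 4.5, -3.4]
width: 0.0087
[  0.07 -28.34  -7.95]
```

```bash
python3 -m creep '[{"claw":0.4,"tx":0,"ty":-0.44,"tz":0.79,"yaw":0},{"claw":0.4,"tx":0,"ty":-0.87,"tz":1.75,"yaw":0},{"claw":0.4,"tx":0,"ty":-1.23,"tz":2.73,"yaw":0},{"claw":0.4,"tx":0,"ty":-1.51,"tz":3.74,"yaw":0},{"claw":0.4,"tx":0,"ty":-1.73,"tz":4.77,"yaw":0},{"claw":0.4,"tx":0,"ty":-1.85,"tz":5.54,"yaw":0},{"claw":0.4,"tx":0,"ty":-1.92,"tz":6.32,"yaw":0},{"claw":0.4,"tx":0,"ty":-1.95,"tz":6.8,"yaw":0},{"claw":0.4,"tx":0,"ty":-1.95,"tz":7.1,"yaw":0},{"claw":0.4,"tx":0,"ty":-1.95,"tz":7.2,"yaw":0}]' 20
python3 - <<'E'
from h import *
p,R=pose(); s=np.array([.6444,.1733,.1995]); print((R.T@(p-s)*100).round(2))
E
```

```text
time: 14.75
eef_pos: [0.5609, -0.1162, 0.2091]
tcp_rot: [0.002, 0.139, 0.99, 0.003]
contact_force: [-6.1, 23.1, 43.5]
width: 0.0089
[  0.05 -30.13  -1.13]
```

```bash
python3 -m creep '[{"claw":0.4,"tx":0,"ty":0.1,"tz":-0.05,"yaw":0},{"claw":0.4,"tx":0,"ty":0.1,"tz":-0.05,"yaw":0}]' 20
python3 - <<'E'
from h import *
p,R=pose(); s=np.array([.6444,.1733,.1995]); print((R.T@(p-s)*100).round(2))
a=vision.snapshot("wrist")[:,:,::-1]; cv2.imwrite("pics/w6.png",a)
cv2.imwrite("pics/s6.png",vision.snapshot("scene")[:,:,::-1])
b=cv2.resize(cv2.imread("pics/s6.png")[150:300,270:410],(373,400),interpolation=cv2.INTER_CUBIC)
cv2.imwrite("pics/v6.png",np.hstack([a[:,110:530],b]))
E
```

```text
time: 14.95
eef_pos: [0.5609, -0.1155, 0.2101]
tcp_rot: [0.002, 0.139, 0.99, 0.001]
contact_force: [-5.7, -2.4, -1.0]
width: 0.0088
[  0.06 -30.06  -1.16]
```

View pics/v6.png

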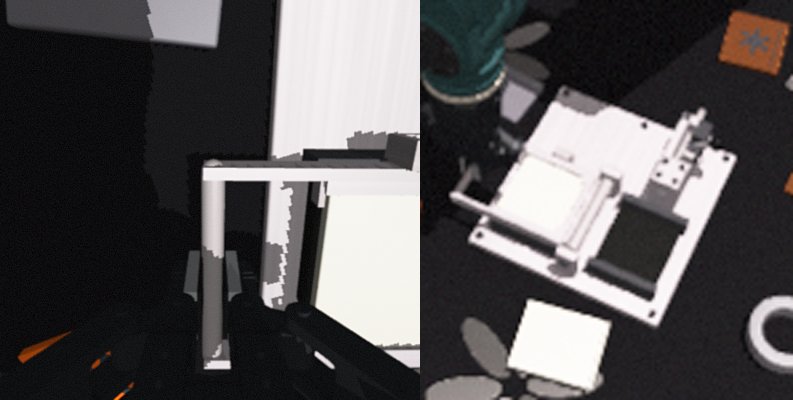

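The wrist view shows the bar held between the pads at (210,165–365) in the crop. The scene view shows the leaf over on the other side, blank face up. I'll probe lightly downwards to confirm it is seated before letting go.

```bash
python3 -m creep '[{"claw":0.4,"tx":0,"ty":0,"tz":0.1,"yaw":0},{"claw":0.4,"tx":0,"ty":0,"tz":0.15,"yaw":0},{"claw":0.4,"tx":0,"ty":0,"tz":0.15,"yaw":0}]' 20
python3 - <<'E'
from h import *
print(pose()[0])
t=wcal(); im=vision.snapshot("wrist")
E
```

```text
time: 15.35
eef_pos: [0.5609, -0.1155, 0.2094]
tcp_rot: [0.002, 0.139, 0.99, 0.001]
contact_force: [-9.1, 3.5, 16.5]
width: 0.0086
[ 0.56087584 -0.11550031  0.20940954]
```

```bash
python3 -m creep '[{"claw":0.4,"tx":0,"ty":0,"tz":0,"yaw":0},{"claw":1.5,"tx":0,"ty":0,"tz":0,"yaw":0},{"claw":2.5,"tx":0,"ty":0,"tz":0,"yaw":0},{"claw":3.5,"tx":0,"ty":0,"tz":0,"yaw":0},{"claw":3.5,"tx":0,"ty":0,"tz":0,"yaw":0},{"claw":3.5,"tx":0,"ty":0,"tz":-2,"yaw":0},{"claw":3.5,"tx":0,"ty":0,"tz":-5,"yaw":0},{"claw":3.5,"tx":0,"ty":0,"tz":-9,"yaw":0},{"claw":3.5,"tx":0,"ty":0,"tz":-13,"yaw":0},{"claw":3.5,"tx":0,"ty":0,"tz":-16,"yaw":0}]' 20
python3 -m creep '[{"claw":3.5,"tx":0,"ty":-1,"tz":-1,"yaw":0},{"claw":3.5,"tx":0,"ty":-4,"tz":-1,"yaw":0},{"claw":3.5,"tx":0,"ty":-7,"tz":-1,"yaw":0},{"claw":3.5,"tx":0,"ty":-10,"tz":-1,"yaw":0},{"claw":3.5,"tx":0,"ty":-10,"tz":-1,"yaw":0},{"claw":3.5,"tx":0,"ty":-10,"tz":-1,"yaw":0}]' 20
python3 - <<'E'
from h import *
c=wcal(); w=vision.snapshot("wrist")[:,:,::-1]
f=lambda n:vision.snapshot(n)[:,:,::-1]
a=cv2.resize(f("top")[130:245,230:345],(400,400),interpolation=cv2.INTER_CUBIC); s=f("scene")
b=cv2.resize(s[170:285,275:390],(400,400),interpolation=cv2.INTER_CUBIC)
cv2.imwrite("pics/v7.png",np.hstack([a,b])); cv2.imwrite("pics/w7.png",w)
an=-.283;X=np.array([np.cos(an),np.sin(an),0]);Y=np.array([-X[1],X[0],0]);O=np.array([.6025,.0293,0])
sc=vision.calibration("scene");t=vision.calibration("top")
for z in(.045,.052):
  P=[O-.0468*X-.15*Y+[0,0,z],O+.0468*X-.15*Y+[0,0,z],O-.138*X+.098*Y+[0,0,.076]]
  print(z,((proj(t,P)-[230,130])*400/115).round(),((proj(sc,P)-[275,170])*400/115).round()+[400,0])
E
```

```text
time: 16.4
eef_pos: [0.5602, -0.1158, 0.372]
tcp_rot: [0.003, 0.139, 0.99, 0.001]
contact_force: [0.1, -0.2, -0.8]
width: 0.0349
time: 17.0
eef_pos: [0.5322, -0.2127, 0.381]
tcp_rot: [0.003, 0.14, 0.99, 0.001]
contact_force: [0.1, 0.3, 0.9]
width: 0.0351
0.045 [[362. 243.]
 [393. 141.]
 [ 51. 255.]] [[479. 108.]
 [429. 187.]
 [770. 117.]]
0.052 [[362. 242.]
 [394. 140.]
 [ 51. 255.]] [[478. 104.]
 [428. 183.]
 [770. 117.]]
```

View pics/v7.png

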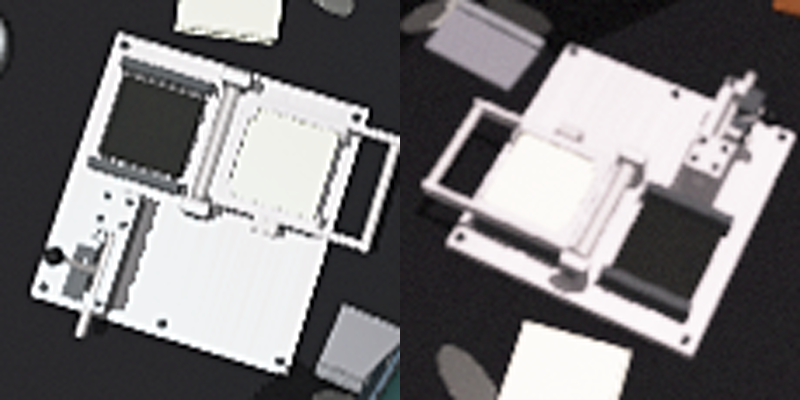

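The top and scene views show the leaf on the other side with its blank face up. The bar ends are at (364,243)/(395,140) in the top crop, as predicted for fully home at z 45. The ball lies parked at (54,255), and the squeegee and sample stack haven't moved.

```bash
python3 -c "
from workcell import workorder
print(workorder.close_job())"
```

```text
the job is handed in; nothing more can be done
None
```

The lock bolt is drawn and its lever lies in the rear notch. The leaf is over on the other side with the plaque's blank face up. I handed the job in at about 17 s; no verdict is reported.

- **Bolt:** I gripped the ball, tipped the lever up and slid it back about 30 mm, correcting the notch position by 1.8 mm from a wrist picture. It tipped over into the park notch with almost no force. Afterwards the ball was within about 1 mm of its predicted parked position.
- **Leaf:** I held the bar in the grip all the way over and lowered it to the stop. A light probe there met stiff resistance (about 17 N over 0.7 mm). After release, the top and scene views put the bar where it should be for fully home, to about 1–2 mm. The squeegee and the sample stack, the nearest other things, had not moved, and the gripper was clear of everything. I did not check the rest of the bench item by item.
- **What disagreed:** The swing did not follow the arc I planned; the grip ended up about 5 mm higher on the bar than at the start, so the bar probably slid a little in the pads. Forces along the bar's radius reached about 22 N on the way. The wrist read about 50 N (43 N of it upwards) when the leaf met its stop, because I commanded slightly too far, and I eased off at once. That is under the 120 N wrist limit. I take the 40 N limit not to apply, since only the finger pads were in contact.

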